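Close the ink pot, swing the carousel to the hardener and hold it

TASK

Screw the loose ribbed lid of the ink pot on the carousel fully home (clockwise, until it stops). Only then turn the carousel until the slim hardener pot stands straight behind the steel pointer at the front, and finish while still holding the turntable still by its centre grip, so that I can open the hardener and dose it; leave the things standing around where they are.

Things in the scene. Friction and masses are not known exactly. Their poses are not given: they have to be found in the camera images.
- carousel_base: Fixed blue foot of the ink carousel, a round plate 220 mm across; origin at its centre on the bench top, z up. Its -x side is the front and faces roughly the robot: a blue apron 62 mm wide reaches to 183 mm from the centre, with the steel pointer and a small fixed clear mixing cup (its rim 41 mm above the bench). The turntable turns about the vertical axis through this origin.
- pointer_tip (a point): Tip of the steel pointer, an upright blade 12 mm wide standing at the front edge of the turntable, fixed to the foot; its tip is 39 mm above the bench and 121.5 mm from the turntable's axis.
- front_mark (a point): Fixed point straight behind the pointer on the pot circle (80 mm from the turntable's axis, 51 mm above the bench): where the middle of the slim pot must come.
- slim_pot_mid (a point): Centre of the slim hardener pot, the slimmest and tallest of the four: 38 mm across, 66 mm tall, its top 89 mm above the bench. It stands on the turntable 80 mm from its axis.
- lid_mid (a point): Centre of the ribbed grey screw lid of the ink pot: 56 mm across, 18 mm tall, its top 9 mm above this point and 79 mm above the bench when closed; the pot below is 50 mm across. It stands 80 mm from the turntable's axis, in the front half at the start. At least 40 mm is free on every side of the lid; the top of the centre grip, 80 mm away, is 29 mm above the lid's.
- screw_lid (a joint): Turn of the screw lid in rad: 0 = fully home against its stop, grows as it is unscrewed (counter-clockwise from above); it starts 0.9 to 2.0 rad loose. It rises 1.6 mm per rad, needs about 0.06 N m to turn and stays where it is left. It is captive and cannot be lifted off.
- carousel (a joint): Turn of the aluminium turntable (230 mm across, top 22 mm up) in rad, counter-clockwise from above positive: 0 = slim pot exactly at the front mark. It turns freely both ways (friction 0.06 N m). Black cups on a circle of radius 80 mm hold four pots fast; clockwise from above: slim pot, ink pot with loose lid, wide pot (60 mm across, 85 mm up), middle pot (54 mm across, 78 mm up).
- grip_mid (a point): Middle of the centre grip: an upright black bar on the turntable's axis, 46 mm long, 16 mm thick, 26 mm tall, its top 10 mm above this point (108 mm above the bench), on a steel stem 14 mm across. It turns with the turntable; its x axis (long side) lies along the line from the slim pot to the wide pot. Pinch it across its 16 mm thickness (its y axis).
- wash_bottle: Bystander: small white wash bottle with bent spout, 70 x 46 x 128 mm, loose; origin under its centre.
- masking_tape: Bystander: roll of masking tape, 70 mm across, 25 mm tall, loose; origin under its centre.
- dust_brush: Bystander: flat dusting brush, 160 x 32 x 10 mm, loose; origin under its centre.

How it is judged:
By the outcome, as a careful person would: the job done as asked, in the order asked, and still so for the second after the job is handed in, while the arm keeps its last pose, push and grip.
It also fails if it takes over 67 s, if anything falls off the work surface, if the arm or the gripper's body presses on something with over 40 N, if the wrist force passes 120 N, or if a joint passes its speed limit or range.

ROBOT

A 6-joint arm with a two-finger parallel gripper is mounted at the origin on a cart in front of the work surface, level with it; the furniture and walls round the work are solid. World frame = base frame: x ahead of the robot, y to its left, z up, the work surface at z = 0. Lengths are in m, angles in degrees, forces in N, time in s.
With the tool pointing down it reaches from about 0.325 to 0.775 m from the base axis. Payload 5.5 kg.
Tool frame: the origin (TCP) lies on the centre line of the jaws, within the pads' length; the fingertips stand 22 mm ahead of it and the grasp point (between the pads) lies 3 mm ahead of it; z points along the fingers, y is the line along which they close (so a half turn about z gives the same grasp; the last joint's range is limited). The gripper opens to 85 mm and grips with 20 to 120 N. Pads are 22 mm wide; open, the fingers measure 114 mm over their backs; the gripper's body (76 mm by 85 mm) begins 54 mm behind the grasp point. The pads swing forward as they close: fully open they stand 13 mm farther back than shut.
Start: joints at [67.282, 5.22, 70.514, -0, 104.267, -3.249], TCP at [0.2, 0.566, 0.253] pointing down, gripper open.
Joint ranges: [-164.24, 164.24], [-49.07, 125.15], [9.68, 141.18], [-86.29, 266.29], [3.28, 154.24], [-151.56, 151.56]. Speed limits (degrees/s): [147.25, 147.25, 172.46, 180, 180, 180].

INTERFACE

Orientations are given as a 3x3 rotation matrix whose columns are the frame's x, y, z axes.
In Python, from bench import * gives the robot as it stands. The module is installed in compiled form; this text tells all that it offers.
- The arm moves only by the shell command python3 -m creep 'ROWS' [FORCE]. ROWS is JSON, a list of rows, each a list of 7 numbers: the shift along the world's x, y, z each as a share of 0.2 m, from -1 to 1, then the turn, a rotation vector about the world's x, y, z each as a share of 1.5 rad, from -1 to 1, then the opening, from 0 (shut) to 1 (fully open). A call has 1 to 10 rows; each row shifts and turns the commanded pose from where the row before left it; what a row does not reach is not made up. A row lasts 1/10 s, in which the tool goes at most 50 mm and 8.59 degrees, less where a joint would pass 70% of its speed; a pose out of reach is approached as far as the arm can. A call with a number of a shift or a turn outside -1 to 1 is refused whole. A call with a gripper value outside its range is refused whole. The fingers move at their own pace and stop on an object; FORCE is the grip in N (left out, the last holds). Time passes only in rows, so rows that do not move let the fingers close. It gives the time, the measured TCP pose, the force, the opening and the grip force at its end, in the units of the state.
- observe(): the state, without advancing time (a new reading comes with each control period).
- capture(name): name is "scene" or "top" or "wrist"; returns the picture (480x640x3 uint8, red, green, blue); there is no depth.
- camera_model(name): a dict with "fx", "fy", "cx", "cy" (pixels), "T" (4x4, takes a point from camera to world coordinates); the wrist camera has in their place "tool_from_camera" (4x4, takes a point from camera to tool coordinates, whose origin is the TCP and whose axes are the flange's). Camera axes: x right, y up, looking along -z (the intrinsics and any distortion apply to the point x, -y, -z); pixel columns grow to the right and rows downward; lengths in m; the calibration is good to about 2 mm. The wrist camera is an equidistant fisheye: a pixel r from the principal point sees the ray r / f radians off the axis. A picture is of the moment at which its call begins: read the wrist's pose just before it. camera_model takes no time and is no camera call.
- finish_job(): hands the job in; it is judged then, once.
The state is a dict: "t": time; "joint_positions": joint angles; "dq": joint speeds; "joint_efforts": joint torques, N m; "position": TCP position; "tcp_rot": TCP orientation; "wrist_force": force on the tool from outside, world axes, zero at the start; "wrist_torque": the same for the moment, N m; "opening": finger opening in m; "finger_force": force on a finger pad.
Only numpy, scipy, OpenCV 4.12 (cv2) and the standard library are available. Lean on these libraries where they do the work, as an engineer would, in place of code of your own. Each camera call takes 0.05 s, during which the arm holds its last target. There are 200 camera calls.

## Working session

There is one attempt and no reset: what is moved stays moved. The work goes in short steps, Python scripts to look and compute and a shell command to move; the robot and the scene stay as the last step left them, time stands still between calls to the robot, and variables do not carry over. Pictures are saved under pics/ and viewed, at most 10 in all, crops included, and the job is handed in when it is done.

```bash
mkdir -p pics; python3 - <<'E'
from bench import *
import cv2,numpy as np
o=observe();print(o['t'],o['position'],o['tcp_rot'],o['opening'])
for n in ['scene','top']:
    im=capture(n);cv2.imwrite(f'pics/{n}0.png',im[:,:,::-1]);m=camera_model(n);print(n,m['fx'],m['fy'],m['cx'],m['cy'],{k:v for k,v in m.items() if k not in('fx','fy','cx','cy','T')});print(np.round(m['T'],4).tolist())
m=camera_model('wrist');print(m)
E
```

```text
0.0 [0.19987042 0.56545532 0.25212953] [[-9.42820741e-01  3.33299334e-01 -7.76979552e-04]
 [ 3.33300221e-01  9.42818898e-01 -1.86744817e-03]
 [ 1.10131774e-04 -2.01963633e-03 -9.99997954e-01]] 0.0858224032913949
scene 603.495363539087 603.495363539087 324.4237506748038 247.72455240322446 {}
[[-0.8243, 0.3309, -0.4594, 0.2161], [-0.5659, -0.4556, 0.6872, 0.3602], [0.0181, 0.8264, 0.5628, 0.5785], [0.0, 0.0, 0.0, 1.0]]
top 542.9811120370263 542.9811120370263 318.57912201521697 236.2850550651585 {}
[[-0.0731, 0.9703, -0.2307, 0.4633], [-0.9973, -0.0702, 0.021, -0.2196], [0.0041, 0.2316, 0.9728, 0.9307], [0.0, 0.0, 0.0, 1.0]]
{'fx': 371.64829954431775, 'fy': 371.64829954431775, 'cx': 320.1711097618221, 'cy': 238.3752661756494, 'tool_from_camera': array([[-6.06202315e-04,  9.66059951e-01,  2.58317253e-01,
         6.61972652e-02],
       [ 9.99999579e-01,  4.07775049e-04,  8.21729535e-04,
         1.27420017e-03],
       [ 6.88504664e-04,  2.58317642e-01, -9.66059792e-01,
        -1.20105139e-01],
       [ 0.00000000e+00,  0.00000000e+00,  0.00000000e+00,
         1.00000000e+00]])}
```

View pics/top0.png

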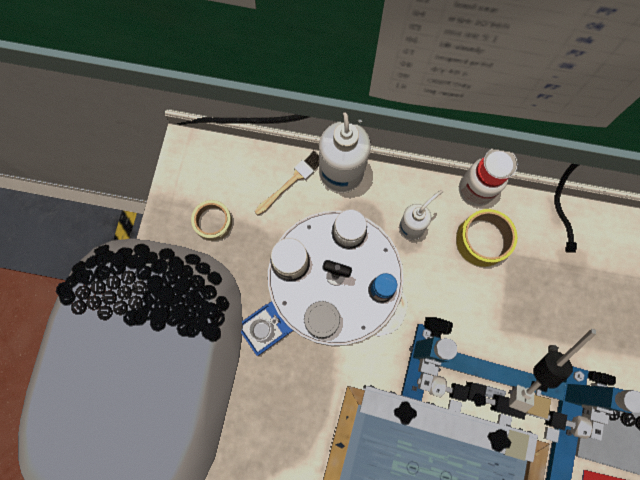

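View pics/scene0.png

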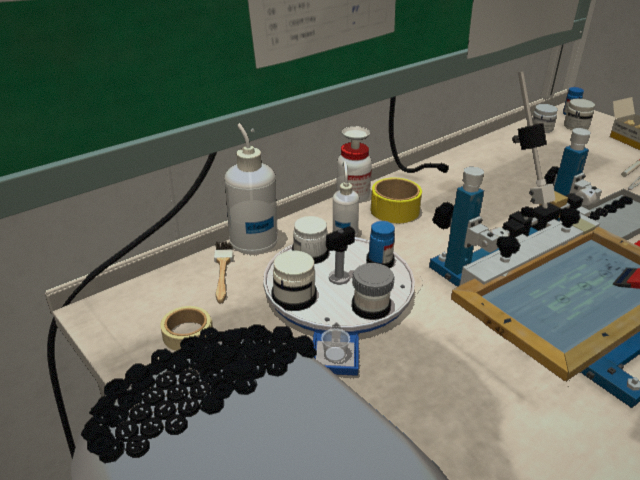

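Top view: turntable centre ≈(336,277), grey ribbed lid ≈(322,320), blue slim pot ≈(384,288), wide pot ≈(290,258), and the blue apron with its cup ≈(265,328). The slim pot has to turn about 130° clockwise.

```bash
cat > h.py <<'E'
from bench import *
import cv2,numpy as np
def ray(name,uv,st=None):
    m=camera_model(name);uv=np.atleast_2d(np.array(uv,float))
    x=(uv[:,0]-m['cx'])/m['fx'];y=(uv[:,1]-m['cy'])/m['fy']
    if name=='wrist':
        r=np.hypot(x,y)+1e-12;d=np.c_[np.sin(r)*x/r,-np.sin(r)*y/r,-np.cos(r)]
        W=np.eye(4);W[:3,:3]=st['tcp_rot'];W[:3,3]=st['position'];T=W@m['tool_from_camera']
    else: d=np.c_[x,-y,-np.ones(len(x))];T=m['T']
    return T[:3,3],d@T[:3,:3].T
def plane(name,uv,z,st=None):
    o,d=ray(name,uv,st);return (o+d*((z-o[2])/d[:,2])[:,None])[:,:2]
def circ(p):
    A=np.c_[2*p,np.ones(len(p))];s=np.linalg.lstsq(A,(p**2).sum(1),rcond=None)[0]
    return s[:2],np.sqrt(s[2]+s[0]**2+s[1]**2)
E
python3 - <<'E'
from h import *
im=cv2.imread('pics/top0.png');hsv=cv2.cvtColor(im,cv2.COLOR_BGR2HSV)
b=cv2.inRange(hsv,(100,120,60),(125,255,255))
n,l,s,c=cv2.connectedComponentsWithStats(b)
for i in range(1,n):
    if s[i,4]>60 and 230<c[i][0]<420 and 200<c[i][1]<370: print(s[i],c[i],plane('top',c[i],.089),plane('top',c[i],.005))
for nm,uv,z in [('C',(336,277),.022),('grip',(338,268),.108),('lid',(322,320),.081),('cup',(263,329),.041),('wide',(289,258),.085),('bottle',(416,220),.05),('slim',(384,288),.089)]: print(nm,plane('top',uv,z))
E
```

```text
[372 274  25  24 471] [384.21656051 285.49893843] [[ 0.57678187 -0.33414797]] [[ 0.58810737 -0.34557766]]
[241 302  52  53 468] [269.05128205 325.92307692] [[ 0.52754434 -0.15170936]] [[ 0.53395611 -0.14493233]]
C [[ 0.60611987 -0.2633931 ]]
grip [[ 0.60630036 -0.26344044]]
lid [[ 0.53125141 -0.23345192]]
cup [[ 0.52700305 -0.13781948]]
wide [[ 0.63194865 -0.18847036]]
bottle [[ 0.68840766 -0.40395456]]
slim [[ 0.57290147 -0.33341447]]
```

```bash
R='[0.092,-0.222,0,0,0,0,1]'; python3 -m creep '[[0.092,-0.222,0,0,0,0,1],[0.092,-0.222,0,0,0,0,1],[0.092,-0.222,0,0,0,0,1],[0.092,-0.222,0,0,0,0,1],[0.092,-0.222,0,0,0,0,1],[0.092,-0.222,0,0,0,0,1],[0.092,-0.222,0,0,0,0,1],[0.092,-0.222,0,0,0,0,1],[0.092,-0.222,0,0,0,0,1]]'; python3 -m creep '[[0.092,-0.222,0,0,0,0,1],[0.092,-0.222,0,0,0,0,1],[0.092,-0.222,0,0,0,0,1],[0.092,-0.222,0,0,0,0,1],[0.092,-0.222,0,0,0,0,1],[0.092,-0.222,0,0,0,0,1],[0.092,-0.222,0,0,0,0,1],[0.092,-0.222,0,0,0,0,1],[0,0,0,0,0,0,1],[0,0,0,0,0,0,1]]'; python3 - <<'E'
from h import *
o=observe();print(o['t'],o['position'],o['tcp_rot'][:,0],o['joint_positions'],o['wrist_force'])
cv2.imwrite('pics/w1.png',capture('wrist')[:,:,::-1])
import pickle;pickle.dump(o,open('w1.pkl','wb'))
E
```

```text
t: 1.0
position: [0.3657, 0.1643, 0.253]
tcp_rot: [[-0.943, 0.333, 0.0], [0.333, 0.943, 0.0], [-0.0, 0.0, -1.0]]
wrist_force: [1.8, 0.1, -0.2]
opening: 0.0856
finger_force: 0.0
t: 2.0
position: [0.5126, -0.1899, 0.2519]
tcp_rot: [[-0.942, 0.335, -0.003], [0.335, 0.942, 0.002], [0.003, 0.001, -1.0]]
wrist_force: [-0.8, 0.5, -0.2]
opening: 0.0857
finger_force: 0.0
2.0 [ 0.51259542 -0.18986889  0.25185702] [-0.94216384  0.33513964  0.00295121] [-2.39024609e+01 -2.89617057e+00  7.88820060e+01  2.01689818e-02
  1.04185216e+02 -9.43163812e+01] [-0.75997083  0.54624122 -0.22349473]
```

View pics/w1.png

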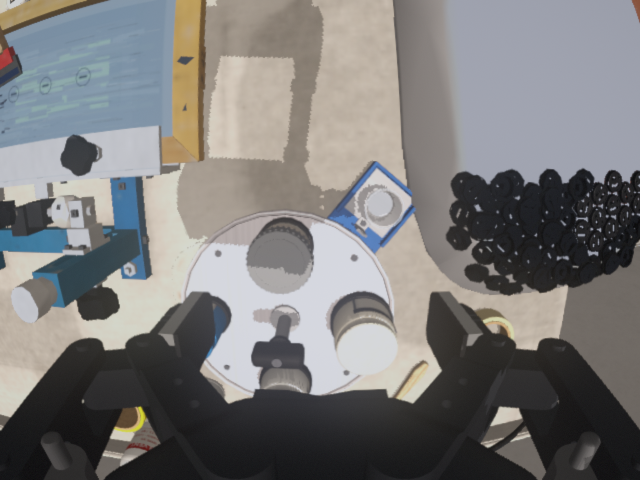

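Wrist view: lid ≈(280,260), centre grip ≈(278,355), apron with the cup ≈(375,205) and the pointer near (350,225).

```bash
python3 - <<'E'
from h import *
import pickle;o=pickle.load(open('w1.pkl','rb'))
im=cv2.imread('pics/w1.png');hsv=cv2.cvtColor(im,cv2.COLOR_BGR2HSV)
cv2.imwrite('pics/w1c.png',cv2.resize(im[150:390,180:430],None,fx=3.0,fy=2.5,interpolation=cv2.INTER_CUBIC)[:600,:750])
for nm,uv,z in [('lid',(280,260),.081),('grip',(277,358),.108),('cup',(381,206),.041)]: print(nm,plane('wrist',uv,z,o))
E
```

```text
lid [[ 0.52969389 -0.23004099]]
grip [[ 0.60238987 -0.25914984]]
cup [[ 0.52323991 -0.13363433]]
```

View pics/w1c.png

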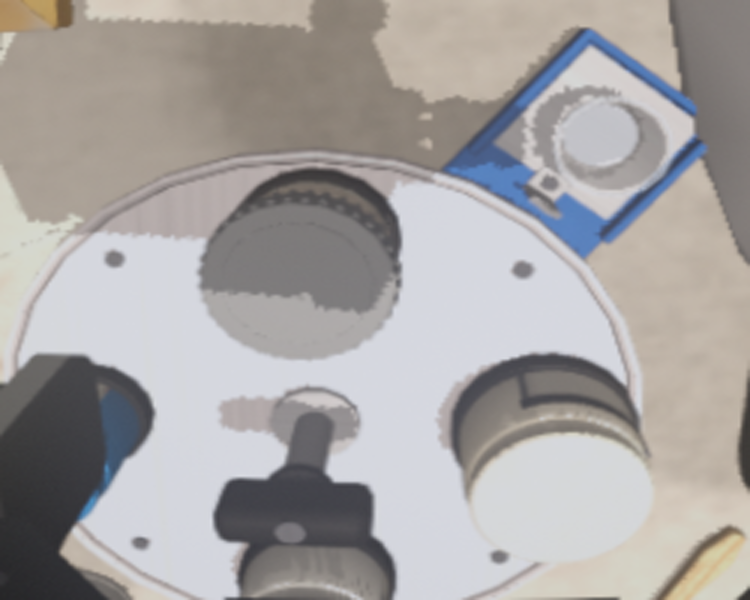

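```bash
python3 - <<'E'
from h import *
import pickle;o=pickle.load(open('w1.pkl','rb'))
P=lambda q:np.array(q)/[3,2.5]+[180,150]
pl=lambda q,z:plane('wrist',P(q),z,o)
C,r=circ(pl([(20,330),(75,235),(170,178),(300,153),(390,160),(575,255),(625,320),(640,365)],.022));print('disc',C,r)
L,r=circ(pl([(200,275),(400,272),(305,358),(300,200),(235,330),(370,335)],.081));print('lid',L,r,np.linalg.norm(L-C))
a=lambda p:np.degrees(np.arctan2(*(p-C)[::-1]))%360
print('lid ang',a(L))
for nm,q,z in [('ptr',(545,197),.039),('ptrblade base',(545,208),.03),('cup',(608,140),.041),('cupfloor',(600,133),.02)]: 
    p=pl([q],z)[0];print(nm,p,a(p),np.linalg.norm(p-C))
for z in (.005,.02):
    c=pl([(588,30),(706,105),(706,148),(605,240),(455,165)],z);m=(c[0]+c[2])/2;print('apron',c.round(4).tolist(),a(m),np.linalg.norm(m-C),np.linalg.norm(c[0]-c[2]))
g=pl([(220,535),(372,540),(225,480),(370,485)],.108);print(g)
w=pl([(562,495)],.085)[0];print('wide',w,a(w),np.linalg.norm(w-C))
print('grip ang top', [a(x) for x in g])
E
```

```text
disc [ 0.60757353 -0.25997067] 0.11349149248042256
lid [ 0.5313235  -0.23057034] 0.027504962917343483 0.08172176035637554
lid ang 158.91446460724327
ptr [ 0.53812734 -0.15703076] 124.0047245479866 0.12417486879146372
ptrblade base [ 0.54457928 -0.15810629] 121.73318130403263 0.1197690571958085
cup [ 0.5237449 -0.1321725] 123.26269152916804 0.15283851235056686
cupfloor [ 0.52487964 -0.13162981] 122.79490877606658 0.15267499511267427
apron [[0.4872, -0.121], [0.5289, -0.0919], [0.5459, -0.097], [0.5714, -0.142], [0.5243, -0.1805]] 121.07449050754737 0.17626618042685108 0.06341207460224686
apron [[0.4858, -0.1229], [0.5257, -0.0949], [0.5421, -0.0998], [0.5665, -0.143], [0.5213, -0.18]] 122.22022359567507 0.1756673105470526 0.06082138348138636
[[ 0.60201966 -0.28110095]
 [ 0.6173021  -0.24050786]
 [ 0.5820354  -0.27057283]
 [ 0.59639865 -0.23318231]]
wide [ 0.63286106 -0.18644631] 71.02015831112152 0.07775146237259806
grip ang top [np.float64(255.27351238696698), np.float64(63.44163290959341), np.float64(202.54580193201474), np.float64(112.64368418329813)]
```

```bash
python3 -m creep '[[0.048,-0.104,0,0,0,0,1],[0.047,-0.104,0,0,0,0,1],[0,0,-0.2,0,0,0,1],[0,0,-0.2,0,0,0,1],[0,0,-0.2,0,0,0,1],[0,0,-0.14,0,0,0,1],[0,0,-0.1,0,0,0,1],[0,0,-0.035,0,0,0,1],[0,0,0,0,0,0,1]]' 30; python3 -m creep '[[0,0,0,0,0,0,0.5],[0,0,0,0,0,0,0.5],[0,0,0,0,0,0,0.5],[0,0,0,0,0,0,0.5],[0,0,0,0,0,0,0.5],[0,0,0,0,0,0,0.5]]' 30;python3 -c "
from bench import *;o=observe();print(o['wrist_force'],o['wrist_torque'],o['joint_positions'])"
```

```text
t: 2.95
position: [0.5315, -0.2294, 0.078]
tcp_rot: [[-0.943, 0.332, -0.001], [0.332, 0.943, 0.001], [0.001, 0.0, -1.0]]
wrist_force: [-0.2, -0.1, 0.5]
opening: 0.0853
finger_force: 0.0
t: 3.55
position: [0.5328, -0.2311, 0.0807]
tcp_rot: [[-0.943, 0.333, 0.003], [0.333, 0.943, -0.001], [-0.004, -0.0, -1.0]]
wrist_force: [-0.8, 1.1, 6.3]
opening: 0.055
finger_force: 32.7
[-0.79067277  1.13384672  6.25395132] [ 0.03760365  0.13024209 -0.0474502 ] [-2.68154321e+01  4.11370220e+00  8.92436294e+01  1.65174220e-02
  8.64326285e+01 -9.73429499e+01]
```

```bash
python3 -m creep '[[0,0,-0.001,0,0,-0.08,0.5],[0,0,-0.001,0,0,-0.08,0.5],[0,0,-0.001,0,0,-0.08,0.5],[0,0,-0.001,0,0,-0.08,0.5],[0,0,-0.001,0,0,-0.08,0.5],[0,0,-0.001,0,0,-0.08,0.5],[0,0,-0.001,0,0,-0.08,0.5],[0,0,0,0,0,0,0.5]]';python3 -c "
from bench import *;o=observe();print(o['wrist_force'],o['wrist_torque'],o['joint_positions'])"; python3 -m creep '[[0,0,-0.001,0,0,-0.05,0.5],[0,0,-0.001,0,0,-0.05,0.5],[0,0,0,0,0,0,0.5]]';python3 -c "
from bench import *;o=observe();print(o['wrist_force'],o['wrist_torque'],o['joint_positions'])"
```

```text
t: 4.35
position: [0.5329, -0.2311, 0.0793]
tcp_rot: [[-0.378, 0.926, 0.004], [0.926, 0.378, -0.002], [-0.003, 0.003, -1.0]]
wrist_force: [0.2, 0.0, 6.3]
opening: 0.0549
finger_force: 32.8
[0.23919866 0.04183334 6.31220631] [-0.06812376  0.12452412 -0.05130963] [-2.68083989e+01  4.16688681e+00  8.93295721e+01  1.18491942e-02
  8.62734369e+01 -4.90189931e+01]
t: 4.65
position: [0.533, -0.2312, 0.0791]
tcp_rot: [[-0.237, 0.972, 0.004], [0.972, 0.237, -0.002], [-0.003, 0.003, -1.0]]
wrist_force: [-0.0, 0.2, 7.0]
opening: 0.055
finger_force: 32.9
[-0.03595226  0.19715396  7.0317446 ] [-0.02409323  0.11065735 -0.07676103] [-2.68127108e+01  4.17684377e+00  8.93430365e+01  8.72022288e-03
  8.62326317e+01 -4.04955536e+01]
```

```bash
m(){ python3 -c "
from bench import *;o=observe();print(o['wrist_force'].round(1),o['wrist_torque'].round(3),o['joint_positions'][5].round(2))"; }
python3 -m creep '[[0,0,-0.001,0,0,-0.06,0.5],[0,0,-0.001,0,0,-0.06,0.5],[0,0,0,0,0,0,0.5]]' >/dev/null; m
python3 -m creep '[[0,0,-0.001,0,0,-0.06,0.5],[0,0,-0.001,0,0,-0.06,0.5],[0,0,0,0,0,0,0.5]]' >/dev/null; m
python3 -m creep '[[0,0,-0.001,0,0,-0.06,0.5],[0,0,0,0,0,0,0.5]]'>/dev/null; m
```

```text
[0.7 0.2 6.2] [-0.104  0.111 -0.046] -30.16
[1.8 5.  8.2] [ 0.719 -0.3    0.276] -19.89
[5.8 6.4 8. ] [ 1.119 -0.695  0.673] -14.77
```

The torque rose to 0.67 N m after about 80° of turning at roughly 0.05 N m, so the lid is on its stop. Next I release it, rise and look again.

```bash
python3 -m creep '[[0,0,0,0,0,0,1],[0,0,0,0,0,0,1],[0,0,0,0,0,0,1],[0,0,0,0,0,0,1],[0,0,0.1,0,0,0,1],[0,0,0.2,0,0,0,1],[0,0,0.2,0,0,0,1],[0,0,0.2,0,0,0,1],[0,0,0.2,0,0,0,1],[0,0,0,0,0,0,1]]' ; python3 - <<'E'
from h import *
import pickle
o=observe();print(o['position'],o['joint_positions'],o['wrist_force']);im=capture('wrist')[:,:,::-1];pickle.dump(o,open('w2.pkl','wb'))
cv2.imwrite('pics/w2.png',im)
E
```

```text
t: 6.45
position: [0.5331, -0.2317, 0.2632]
tcp_rot: [[0.208, 0.978, 0.01], [0.978, -0.208, -0.005], [-0.003, 0.011, -1.0]]
wrist_force: [-0.2, -0.1, 0.5]
opening: 0.0848
finger_force: 0.0
[ 0.53310387 -0.23165139  0.26317566] [-2.68357310e+01  1.87412471e+00  7.29937395e+01 -7.85572989e-03
  1.04475796e+02 -1.48375778e+01] [-0.23902874 -0.05450318  0.54970167]
```

View pics/w2.png

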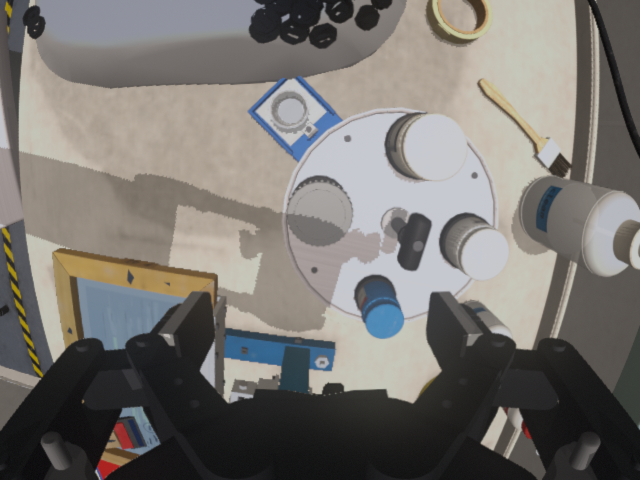

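Lid closed at ≈(324,212), slim pot top ≈(383,320), wide pot top ≈(440,147), grip bar ≈(414,242), pointer ≈(312,130).

```bash
python3 - <<'E'
from h import *
import pickle;o=pickle.load(open('w2.pkl','rb'))
pl=lambda q,z:plane('wrist',q,z,o)
C,r=circ(pl([(390,107),(340,120),(298,175),(286,225),(300,275),(345,312),(494,190),(475,150),(496,215)],.022));print('disc',C,r)
a=lambda p:np.degrees(np.arctan2(*(p-C)[::-1]))%360
for nm,q,z in [('slim',(383,320),.089),('wide',(440,147),.085),('lid',(324,212),.079),('mid',(484,250),.078),('ptr',(312,129),.039),('cup',(290,111),.041)]:
    p=pl(q,z)[0];print(nm,p.round(4),a(p).round(1),np.linalg.norm(p-C).round(4))
s,w=pl((383,320),.089)[0],pl((440,147),.085)[0];d=w-s;print('sw',np.degrees(np.arctan2(d[1],d[0])))
g=pl([(414,242)],.108);print('grip',g)
im=cv2.imread('pics/w2.png');
cv2.imwrite('pics/w2c.png',cv2.resize(im[80:280,240:500],None,fx=3,fy=3,interpolation=cv2.INTER_CUBIC))
E
```

```text
disc [ 0.60765223 -0.2605314 ] 0.1123385371854639
slim [ 0.5708 -0.3307] 242.3 0.0793
wide [ 0.6441 -0.19  ] 62.6 0.0794
lid [ 0.5388 -0.2255] 153.0 0.0772
mid [ 0.6766 -0.2903] 336.7 0.0751
ptr [ 0.5434 -0.1551] 121.4 0.1235
cup [ 0.5274 -0.1345] 122.5 0.1494
sw 62.45819518278197
grip [[ 0.60398113 -0.25787333]]
```

View pics/w2c.png

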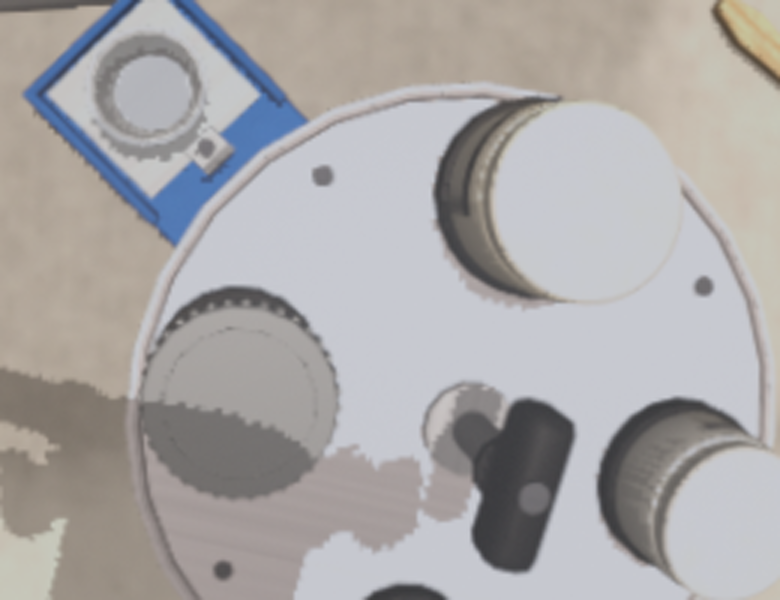

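Caution: the torque rise came just as one finger was swinging toward the centre grip, so the finger linkage may have touched the bar instead of the lid reaching its stop. I'll re-grip the lid with the fingers tangential, away from the grip, and turn again to find out.

```bash
python3 -m creep '[[0.02,0.03,0,0,0,0.095,1],[0,0,0,0,0,0.095,1],[0,0,0,0,0,0.095,1],[0,0,0,0,0,0.095,1],[0,0,0,0,0,0.095,1],[0,0,0,0,0,0.095,1],[0,0,0,0,0,0.095,1],[0,0,0,0,0,0.095,1],[0,0,0,0,0,0.095,1],[0,0,0,0,0,0.095,1]]'; python3 -m creep '[[0,0,-0.2,0,0,0,1],[0,0,-0.2,0,0,0,1],[0,0,-0.2,0,0,0,1],[0,0,-0.15,0,0,0,1],[0,0,-0.1,0,0,0,1],[0,0,-0.065,0,0,0,1],[0,0,0,0,0,0,1]]' 30; python3 -m creep '[[0,0,0,0,0,0,0.5],[0,0,0,0,0,0,0.5],[0,0,0,0,0,0,0.5],[0,0,0,0,0,0,0.5],[0,0,0,0,0,0,0.5],[0,0,0,0,0,0,0.5]]' 30;python3 -c "
from bench import *;o=observe();print(o['wrist_force'],o['wrist_torque'],o['joint_positions'])"
```

```text
t: 7.5
position: [0.5353, -0.2247, 0.2531]
tcp_rot: [[-0.94, 0.342, -0.003], [0.342, 0.94, 0.001], [0.003, 0.0, -1.0]]
wrist_force: [0.5, 0.8, -0.2]
opening: 0.0849
finger_force: 0.0
t: 8.2
position: [0.5341, -0.224, 0.0689]
tcp_rot: [[-0.938, 0.348, -0.005], [0.348, 0.938, 0.003], [0.006, 0.001, -1.0]]
wrist_force: [-0.1, -0.2, -0.8]
opening: 0.0854
finger_force: 0.0
t: 8.8
position: [0.5367, -0.2252, 0.0746]
tcp_rot: [[-0.938, 0.347, 0.003], [0.347, 0.938, -0.002], [-0.004, -0.001, -1.0]]
wrist_force: [0.5, 0.7, 6.3]
opening: 0.055
finger_force: 32.4
[0.46828724 0.68842155 6.32614861] [-0.13802686  0.11098227 -0.07108983] [-2.61100014e+01  4.53740044e+00  8.94327326e+01 -8.82567285e-03
  8.58221202e+01 -9.57762433e+01]
```

```bash
m(){ python3 -c "
from bench import *;o=observe();print(o['position'].round(4),o['wrist_force'].round(1),o['wrist_torque'].round(3),o['joint_positions'][5].round(2))"; }
python3 -m creep '[[0,0,0,0,0,-0.04,0.5],[0,0,0,0,0,0,0.5]]' >/dev/null; m
python3 -m creep '[[0,0,0,0,0,-0.04,0.5],[0,0,0,0,0,0,0.5]]' >/dev/null; m
python3 -m creep '[[0,0,0,0,0,-0.04,0.5],[0,0,0,0,0,0,0.5]]' >/dev/null; m
```

```text
[ 0.5379 -0.2231  0.0746] [2.9 5.8 6. ] [ 0.988 -0.572  0.467] -92.31
[ 0.5383 -0.2215  0.0746] [ 4.7 10.6  6.2] [ 1.854 -0.644  0.846] -88.9
[ 0.5381 -0.2203  0.0746] [ 3.7 14.9  8.4] [ 2.459 -0.46   1.108] -85.48
```

With the fingers clear of the grip the torque rises at once, to 1.1 N m, so the lid really is home. Next: release, rise, and look again for the centre grip.

```bash
python3 -m creep '[[0,0,0,0,0,0.05,0.5],[0,0,0,0,0,0,1],[0,0,0,0,0,0,1],[0,0,0,0,0,0,1],[0,0,0,0,0,0,1],[0,0,0.1,0,0,0,1],[0,0,0.2,0,0,0,1],[0,0,0.2,0,0,0,1],[0,0,0.2,0,0,0,1],[0,0,0.2,0,0,0,1]]' ; python3 -m creep '[[0,0,0.05,0,0,-0.095,0.6],[0,0,0,0,0,-0.095,0.6],[0,0,0,0,0,-0.095,0.6],[0,0,0,0,0,-0.095,0.6],[0,0,0,0,0,-0.095,0.6],[0,0,0,0,0,-0.095,0.6],[0,0,0,0,0,-0.095,0.6],[0,0,0,0,0,-0.095,0.6],[0,0,0,0,0,-0.095,0.6],[0,0,0,0,0,-0.095,0.6]]';  python3 -m creep '[[0,0,0,0,0,0,0.6],[0,0,0,0,0,0,0.6]]';  python3 - <<'E'
from h import *
import pickle
o=observe();print(o['position'],o['joint_positions'],o['wrist_force']);im=capture('wrist')[:,:,::-1];pickle.dump(o,open('w3.pkl','wb'))
cv2.imwrite('pics/w3.png',im)
cv2.imwrite('pics/w3c.png',cv2.resize(im[80:350,240:500],None,fx=2.2,fy=2.2,interpolation=cv2.INTER_CUBIC))
E
```

```text
t: 10.4
position: [0.5355, -0.2248, 0.2539]
tcp_rot: [[-0.896, 0.445, -0.0], [0.445, 0.896, 0.0], [0.0, -0.0, -1.0]]
wrist_force: [0.2, -0.6, -0.6]
opening: 0.0853
finger_force: 0.0
t: 11.4
position: [0.5357, -0.2249, 0.2622]
tcp_rot: [[0.315, 0.949, -0.0], [0.949, -0.315, 0.0], [0.0, -0.0, -1.0]]
wrist_force: [-0.5, 0.4, 0.2]
opening: 0.0514
finger_force: 0.0
t: 11.6
position: [0.5357, -0.2248, 0.2623]
tcp_rot: [[0.306, 0.952, -0.0], [0.952, -0.306, 0.0], [0.0, -0.0, -1.0]]
wrist_force: [-0.1, 0.4, 0.1]
opening: 0.0511
finger_force: 0.0
[ 0.53571664 -0.22483267  0.26226913] [-2.61214805e+01  2.39802505e+00  7.25468449e+01 -1.07231709e-03
  1.05073393e+02 -8.32348475e+00] [-0.13519206  0.4325106   0.14763328]
```

View pics/w3c.png

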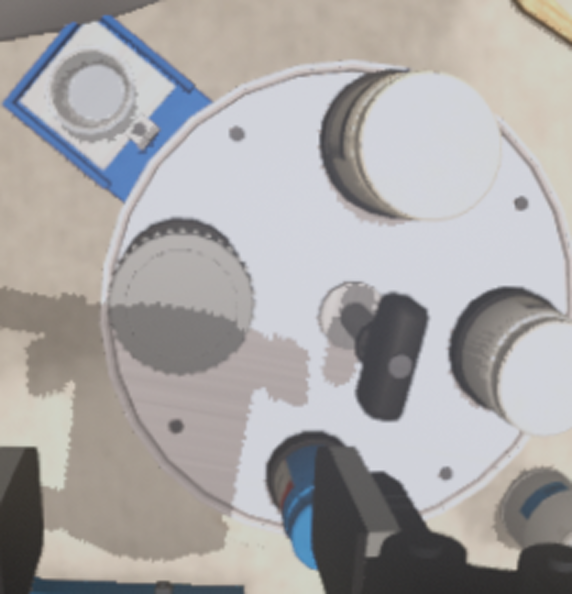

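```bash
python3 - <<'E'
from h import *
import pickle;o=pickle.load(open('w3.pkl','rb'))
pl=lambda q,z:plane('wrist',np.array(q)/2.2+[240,80],z,o)
b=pl([(237,133),(521,203),(446,474),(176,426)],.022);C=b.mean(0);print('C',C,np.linalg.norm(b-C,axis=1))
a=lambda p:np.degrees(np.arctan2(*(p-C)[::-1]))%360
print('bolts',[a(x).round(1) for x in b])
D,r=circ(pl([(110,270),(113,360),(150,440),(215,502),(345,65),(250,87),(190,125),(560,215)],.022));print('disc',D,r)
for nm,q,z in [('wide',(430,145),.085),('lid',(182,303),.079),('ptr',(146,132),.039),('cup',(92,95),.041)]:
    p=pl(q,z)[0];print(nm,p.round(4),a(p).round(1),np.linalg.norm(p-C).round(4))
g=pl([(405,300),(382,412)],.100);d=g[0]-g[1];print('bar',np.degrees(np.arctan2(d[1],d[0])),g.mean(0))
e=pl([(72,22),(5,103),(118,15)],.02);d=e[0]-e[1];print('apron edge dir',np.degrees(np.arctan2(d[1],d[0])))
e=pl([(5,103),(122,197)],.01);d=e[0]-e[1];print('apron side dir',np.degrees(np.arctan2(d[1],d[0])))
E
```

```text
C [ 0.60699358 -0.26233321] [0.0974024  0.09696132 0.09752468 0.09703479]
bolts [np.float64(105.8), np.float64(16.1), np.float64(285.9), np.float64(196.0)]
disc [ 0.60775591 -0.26212094] 0.11247119876504784
wide [ 0.6443 -0.1915] 62.2 0.0801
lid [ 0.5376 -0.2223] 150.0 0.0801
ptr [ 0.5433 -0.1564] 121.0 0.1236
cup [ 0.527  -0.1346] 122.0 0.1507
bar 64.46653149452473 [ 0.60687281 -0.26078379]
apron edge dir 31.650347197826665
apron side dir 122.3743371288231
```

```bash
python3 -m creep '[[0.18,-0.092,0,0,0,-0.065,0.6],[0.176,-0.092,0,0,0,-0.065,0.6],[0,0,-0.2,0,0,0,0.6],[0,0,-0.2,0,0,0,0.6],[0,0,-0.2,0,0,0,0.6],[0,0,-0.13,0,0,0,0.6],[0,0,-0.075,0,0,0,0.6],[0,0,0,0,0,0,0.6],[0,0,0,0,0,0,0.6]]' 60; python3 -m creep '[[0,0,0,0,0,0,0],[0,0,0,0,0,0,0],[0,0,0,0,0,0,0],[0,0,0,0,0,0,0],[0,0,0,0,0,0,0],[0,0,0,0,0,0,0]]' 60;python3 -c "
from bench import *;o=observe();print(o['wrist_force'],o['wrist_torque'],o['joint_positions'])"
```

```text
t: 12.55
position: [0.6075, -0.2618, 0.103]
tcp_rot: [[0.487, 0.874, 0.002], [0.874, -0.487, -0.001], [0.0, 0.002, -1.0]]
wrist_force: [-0.4, -0.2, 0.3]
opening: 0.051
finger_force: 0.0
t: 13.15
position: [0.608, -0.262, 0.1038]
tcp_rot: [[0.487, 0.873, 0.004], [0.873, -0.487, -0.002], [0.0, 0.004, -1.0]]
wrist_force: [1.7, -0.1, 6.6]
opening: 0.0147
finger_force: 62.5
[ 1.6902166  -0.05557229  6.55009385] [-0.00993359 -0.04648042  0.05420108] [-2.62547239e+01  1.56900531e+01  7.39554582e+01 -1.48138243e-03
  9.01237940e+01  2.89956726e+00]
```

```bash
python3 -m creep '[[0,0,0,0,0,-0.04,0],[0,0,0,0,0,-0.09,0],[0,0,0,0,0,-0.09,0],[0,0,0,0,0,-0.09,0],[0,0,0,0,0,-0.09,0],[0,0,0,0,0,-0.09,0],[0,0,0,0,0,-0.09,0],[0,0,0,0,0,-0.09,0]]'; python3 -m creep '[[0,0,0,0,0,-0.09,0],[0,0,0,0,0,-0.09,0],[0,0,0,0,0,-0.09,0],[0,0,0,0,0,-0.09,0],[0,0,0,0,0,-0.09,0],[0,0,0,0,0,-0.09,0],[0,0,0,0,0,-0.09,0],[0,0,0,0,0,-0.04,0],[0,0,0,0,0,0,0],[0,0,0,0,0,0,0]]';  python3 - <<'E'
from h import *
import pickle
o=observe();print(o['position'],o['joint_positions'],o['wrist_force'],o['wrist_torque']);im=capture('wrist')[:,:,::-1];pickle.dump(o,open('w4.pkl','wb'))
cv2.imwrite('pics/w4.png',im);cv2.imwrite('pics/t4.png',capture('top')[:,:,::-1]);cv2.imwrite('pics/s4.png',capture('scene')[:,:,::-1])
E
```

```text
t: 13.95
position: [0.6086, -0.263, 0.1038]
tcp_rot: [[0.999, 0.051, 0.005], [0.051, -0.999, -0.004], [0.005, 0.004, -1.0]]
wrist_force: [6.0, -5.2, 4.3]
opening: 0.015
finger_force: 62.4
t: 14.95
position: [0.608, -0.264, 0.1038]
tcp_rot: [[0.582, -0.813, 0.005], [-0.813, -0.582, -0.005], [0.007, -0.001, -1.0]]
wrist_force: [3.6, -7.0, 3.7]
opening: 0.0145
finger_force: 62.4
[ 0.6080335  -0.26404102  0.10381322] [-26.33804983  15.71415654  73.9237527   -0.15593816  89.99437944
 118.08023851] [ 3.61698285 -6.96449724  3.698691  ] [-0.95893713 -0.13423904 -0.03431473]
```

View pics/w4.png

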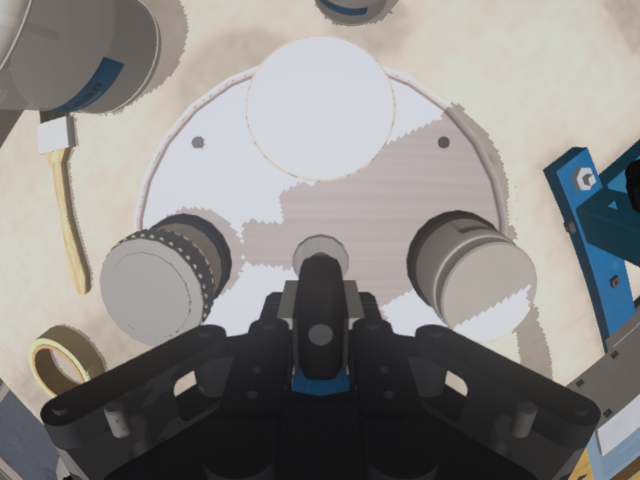

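Wrist: grip held, wide pot ≈(320,108), bolts at (198,142) and (444,142), middle and ink pots symmetrical either side. I'll compare the actual table angle with the pointer.

```bash
python3 - <<'E'
from h import *
import pickle;o=pickle.load(open('w4.pkl','rb'))
b=plane('wrist',[(198,142),(444,142)],.022,o);m=b.mean(0);d=b[1]-b[0]
print(b,np.degrees(np.arctan2(d[1],d[0]))-90+180, np.degrees(np.arctan2(d[1],d[0])),'est C',)
print('wide',plane('wrist',(320,108),.085,o))
a=cv2.imread('pics/s4.png')[200:400,220:460];t=cv2.imread('pics/t4.png')[200:380,220:430]
a=cv2.resize(a,(720,600)) if 0 else cv2.resize(a,(400,333),interpolation=cv2.INTER_CUBIC)
t=cv2.resize(t,(388,333),interpolation=cv2.INTER_CUBIC)
cv2.imwrite('pics/st4.png',np.hstack([a,t]))
E
```

```text
[[ 0.70220166 -0.27777386]
 [ 0.59049351 -0.35766031]] -54.43009943679874 -144.43009943679874 est C
wide [[ 0.65293031 -0.3259432 ]]
```

View pics/st4.png

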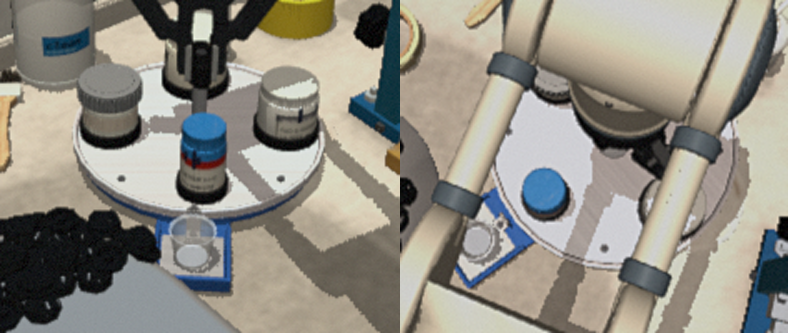

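```bash
python3 - <<'E'
from h import *
import pickle
def f(k,s,o0,bolts,ptr,cup,side):
    o=pickle.load(open(k+'.pkl','rb'));pl=lambda q,z:plane('wrist',np.array(q)/s+o0,z,o)
    C=pl(bolts,.022).mean(0);a=lambda p:np.degrees(np.arctan2(*(p-C)[::-1]))
    e=pl(side,.012);d=e[0]-e[1];print(k,C.round(4),[a(x).round(1) for x in pl(bolts,.022)],'ptr',a(pl(ptr,.039)[0]),'cup',a(pl(cup,.041)[0]),'side',np.degrees(np.arctan2(d[1],d[0])))
f('w1',np.array([3,2.5]),[180,150],[(114,259),(522,270),(140,543),(499,556)],(545,197),(608,140),[(588,30),(460,165)])
f('w2',3,[240,80],[(322,176),(704,286),(223,570),(223+0,570)],(212,150),(148,93),[(28,95),(175,243)])
f('w3',2.2,[240,80],[(237,133),(521,203),(446,474),(176,426)],(146,132),(92,95),[(5,103),(122,197)])
# apron outline fit (blue) in w3, back-projected: axis from min-area rectangle of the outer corners
for k in('w1','w2','w3'):
    o=pickle.load(open(k+'.pkl','rb'));im=cv2.imread(f'pics/{k}.png');hsv=cv2.cvtColor(im,cv2.COLOR_BGR2HSV)
    m=cv2.inRange(hsv,(100,110,50),(125,255,255));n,l,s,c=cv2.connectedComponentsWithStats(m)
    i=[i for i in range(1,n) if s[i,4]>150 and np.linalg.norm(plane('wrist',c[i],.015,o)[0]-[.535,-.145])<.04]
    ys,xs=np.where(np.isin(l,i));p=plane('wrist',np.c_[xs,ys],.018,o)
    u=lambda t:np.array([np.cos(t),np.sin(t)])
    # lateral centre about C for assumed axis angle
    C=np.array([.607,-.2618]);t=np.radians(122);w=(p-C)@u(t+np.pi/2);r=(p-C)@u(t)
    far=w[r>.15];print(k,len(p),'lat',np.percentile(w,[.5,99.5]),'angle off',np.degrees(np.mean(np.percentile(far,[1,99]))/.165),r.max())
E
```

```text
w1 [ 0.6092 -0.2637] [np.float64(-156.4), np.float64(113.7), np.float64(-66.3), np.float64(23.7)] ptr 123.49256955468859 cup 122.85080249077619 side 122.94934624012585
w2 [ 0.5761 -0.2499] [np.float64(91.0), np.float64(8.0), np.float64(-142.3), np.float64(-142.3)] ptr 110.38743010368458 cup 113.55142058841328 side 121.72900606706757
w3 [ 0.607  -0.2649] [np.float64(105.8), np.float64(16.0), np.float64(-74.1), np.float64(-164.0)] ptr 121.02325209116616 cup 122.06051918904554 side 122.37231469148685
w1 1100 lat [-0.03088692  0.02963652] angle off -0.25096544118755537 0.17976988220783516
w2 1306 lat [-0.02915865  0.03021939] angle off 0.1749869613248291 0.18012818549637624
w3 1277 lat [-0.02941445  0.03044362] angle off 0.1359093968922495 0.18049754036512067
```

```bash
python3 -m creep '[[0.002,-0.005,0,0,0,-0.02,0],[0,0,0,0,0,-0.021,0],[0,0,0,0,0,0,0],[0,0,0,0,0,0,0],[0,0,0,0,0,0,0]]';  python3 - <<'E'
from h import *
o=observe();R=o['tcp_rot'];print(o['t'],np.degrees(np.arctan2(R[1,0],R[0,0])),o['wrist_force'],o['wrist_torque'],o['joint_positions'][5])
im=capture('wrist')[:,:,::-1];cv2.imwrite('pics/w5.png',im)
t=cv2.cvtColor(np.ascontiguousarray(capture('top')[:,:,::-1]),cv2.COLOR_BGR2HSV)
m=cv2.inRange(t,(98,120,60),(125,255,255));n,l,s,c=cv2.connectedComponentsWithStats(m)
for i in range(1,n):
    if s[i,4]>60 and 230<c[i][0]<420 and 200<c[i][1]<370:
        p=plane('top',c[i],.089)[0];print(s[i],c[i],p,np.degrees(np.arctan2(p[1]+.262,p[0]-.607)))
E
```

```text
t: 15.6
position: [0.608, -0.2641, 0.1038]
tcp_rot: [[0.531, -0.847, 0.003], [-0.847, -0.531, -0.004], [0.005, -0.001, -1.0]]
wrist_force: [1.6, -4.0, 5.0]
opening: 0.015
finger_force: 62.7
15.6 -57.905399591233206 [ 1.57205082 -3.95623846  5.02910392] [-0.54437609  0.17472298 -0.04682773] 121.5362013044553
[285 289  23  24 442] [295.73529412 300.41402715] [ 0.56358681 -0.19497203] 122.93063116791666
[250 302  42  53 358] [274.15642458 327.53910615] [ 0.52452941 -0.15937774] 128.78649386520922
```

```bash
python3 -c "
from bench import *;print(finish_job())"
```

```text
the job is handed in; nothing more can be done
None
```

The ink lid is screwed home against its stop, and the slim hardener pot stands behind the pointer, to about 1° by my camera estimate. The job is handed in with the gripper still holding the centre grip and the bystanders untouched.

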